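Press a relay home with the bench quick clamp

TASK

Press the black relay block fully home in its socket by squeezing the orange trigger of the quick clamp, stroke after stroke, until the clamp, with the trigger let go, holds the relay against the back stop with roughly 10 N; more than 20 N at any moment damages the relay. Leave it clamped with the trigger let go for a second, then press the red release tab until the jaw has sprung fully open, leaving the relay home. Do not push the jaw or the relay with the hand, and leave the other things on the bench where they are.

Things in the scene. Friction and masses are not known exactly. Their poses are not given: they have to be found in the camera images.
- clamp: Quick clamp screwed to the bench, fixed; base plate 80 x 200 mm, black head 48 mm wide (x), y from -80 to 38 mm, top at z = 60 mm. Origin on the bench under the head; x across, y along the bar towards the moving jaw, z up; the jaw closes towards -y. On the head, by rising y: grip, trigger, red tab, then the relay's socket (y 44 to 96, walls at x = +-26 to 34, 62 mm high).
- clamp_grip (a point): Middle of the fixed upright black grip: 26 mm wide (x), 16 mm thick (y, from -62 to -46 mm of the clamp), from z = 60 to 118 mm. This point is 18 mm below its top.
- trigger_face (a point): Middle of the outer (+y) face of the upright orange trigger: 24 mm wide (x), 10 mm thick (y), z = 60 to 118 mm; the point is 18 mm below its top. At rest this face is 51 mm from the outer (-y) face of the grip, fully squeezed 27 mm. 29 mm are free between the face and the red tab, whose top is 32 mm lower.
- clamp_trigger (a joint): Travel of the trigger towards the grip (-y), m: 0 at rest, 0.024 fully squeezed. Its return spring pushes with 2.1 N + 0.07 N per mm of travel. After about 4 mm idle travel its pawl drives the bar, which moves 0.6 as far. Force at the trigger = spring + 0.6 x (jaw force on the relay + about 5 N): about 6 N with the jaw free, about 15 N when the jaw presses with 15 N.
- clamp_bar (a joint): Travel of the bar and jaw, m: 0 fully open (at the start), at most 0.042. A ratchet (4 mm teeth) holds it: when the trigger is let go the bar falls back to the last whole tooth, losing 1 to 5 mm (1 to 6 N of grip). A full stroke gains 2 teeth (8 mm). At 0 the pad's face is at y = 110 mm of the clamp; it meets the relay (y_r: its y in the clamp's frame, m) at about 0.087 - y_r.
- clamp_jaw: Black jaw on the far (+y) end of the bar, 34 mm wide, 70 mm high, its rubber pad (28 x 20 mm) on a spring of 1.2 N per mm (17 mm travel) facing the relay. The origin coincides with the clamp's when the bar reads 0 and moves with the bar; the jaw plate lies 133 to 147 mm from it along y.
- relay: Black relay block with three white pins on top, 32 x 46 x 34 mm (x, y, z), loose in the socket between two sprung white cheeks that resist its sliding with 3 to 7 N. Origin at the centre of its underside, axes as the clamp's. It starts 6 to 15 mm short of home, on the +y side.
- socket_home (a point): Where the relay's origin lies when the relay is fully home against the dark steel back stop (the stop's face is 23 mm to -y of this point). The stop is set differently each time. Axes as the clamp's.
- tab_top (a point): Middle of the top of the red release tab, 30 x 15 mm (x, y), z = 86 mm, 26 mm above the head. Pressed down 5.5 mm or more (7 mm full travel; 2 N at first, 5 to 10 N at the bottom) it frees the ratchet, and the bar springs open in about half a second while it is held down.
- pliers: Long-nose pliers with red handles, 57 x 166 x 16 mm, bystander; origin under its middle.
- meter: Yellow multimeter, 171 x 87 x 47 mm, bystander; origin under its middle.
- board: Green circuit board, 150 x 90 x 16 mm, bystander; origin under its middle.
- tape: Roll of black tape, 62 x 59 x 19 mm, bystander; origin under its middle.
- reel: Reel of solder wire, 64 mm wide, 47 mm high, bystander; origin under its middle.
- fan: Black fan, 86 x 128 x 27 mm, bystander; origin under its middle.
- flux: Purple bottle, 41 mm wide, 130 mm high, bystander; origin under its middle.
Mind the look-alikes: they are no part of the job. Of the things like the relay, leave any that is blue; of the rest the smaller one is meant.

How it is judged:
On the way, in this order (a step that is already met when the one before it is completed fails the run):
1. the relay is fully home and the clamp, its trigger let go, presses it with more than 7 N for half a second (y of relay in the frame of socket_home between -0.003 and 0.0015 m and contact force between clamp_jaw and relay above 7 N and value of joint clamp_trigger below 0.002 m), for 0.5 s.
2. the jaw is released and fully open (value of joint clamp_bar below 0.002 m), for 0.1 s.
At the end, for the whole second after the job is handed in: The relay lies upright in the socket within 1.5 mm of fully home against the stop (3 mm sideways and in height), at rest; the jaw is fully open (bar within 2 mm of 0) and the trigger is back at rest (within 2 mm) (y of relay in the frame of socket_home between -0.003 and 0.0015 m and x of relay in the frame of socket_home between -0.003 and 0.003 m and z of relay in the frame of socket_home between -0.003 and 0.003 m and angle between relay's own z axis and vertical below 0.06 rad and linear speed of relay below 0.01 m/s and value of joint each of clamp_bar, clamp_trigger below 0.002 m); the robot touches nothing.
It fails at once if the jaw presses the relay with more than 20 N (contact force between clamp_jaw and relay above 20 N).
It fails at once if the robot pushes the jaw itself (more than 3 N) (contact force between any of the fingers, the arm and clamp_jaw above 3 N).
It fails at once if the robot pushes the relay itself (more than 3 N) (contact force between any of the fingers, the arm and relay above 3 N).
It fails at once if a bystander is moved by more than 30 mm (distance of any of pliers, meter, board, tape, reel, fan, flux from where it was at the start of the episode above 0.03 m).
It also fails if it takes over 67 s, if anything falls off the work surface, if the arm or the gripper's body presses on something with over 40 N, if the wrist force passes 120 N, or if a joint passes its speed limit or range.

ROBOT

A 6-joint arm with a two-finger parallel gripper is mounted at the origin on the work surface; the furniture and walls round the work are solid. World frame = base frame: x ahead of the robot, y to its left, z up, the work surface at z = 0. Lengths are in m, angles in rad, forces in N, time in s.
With the tool pointing down it reaches from about 0.425 to 0.95 m from the base axis. Payload 3.5 kg.
Tool frame: the origin (TCP) lies at the very end of the fingers, on their centre line; the grasp point (between the pads) lies 19 mm behind it (ctrl.grip_point_offset is the distance from the TCP to the grasp point, in m); z points along the fingers, y is the line along which they close (so a half turn about z gives the same grasp; the last joint's range is limited). The gripper opens to 85 mm and grips with 20 to 120 N. Pads are 22 mm wide; open, the fingers measure 114 mm over their backs; the gripper's body (76 mm by 85 mm) begins 54 mm behind the grasp point. The pads swing forward as they close: fully open they stand 13 mm farther back than shut.
Start: joints at [-1.407, 0.286, 1.577, -0, 1.279, -0.15], TCP at [0.208, -0.642, 0.231] pointing down, gripper open.
Joint ranges: [-2.77, 2.77], [-0.9, 2.22], [0.21, 2.48], [-1.53, 4.67], [0.24, 2.81], [-2.84, 2.84]. Speed limits (rad/s): [2.79, 2.79, 3.14, 3.14, 3.14, 3.14].

INTERFACE

Orientations are given as a unit quaternion [x, y, z, w].
In Python, from plant import telemetry, vision, ctrl gives the robot as it stands.
- The arm moves only by the tool arm_command, never from a script. Its argument "series" is one flat list of numbers, 7 for each row, row after row: the shift along the tool's x, y, z in cm, then the turn, a rotation vector about the tool's x, y, z in degrees, then the closure, from 0 (fully open) to 1 (shut). A call has 1 to 10 rows; each row is the pose to reach, as a shift and turn from the pose commanded when the call began, along the tool's axes at that moment; what a row does not reach only later rows make up. A row lasts 1/12 s, in which the tool goes at most 41.7 mm and 7.16 degrees, less where a joint would pass 70% of its speed; a pose out of reach is approached as far as the arm can. A call with a gripper value outside its range is refused whole. The fingers move at their own pace and stop on an object; "force" is the grip in N (left out, the last holds). Time passes only in rows, so rows that repeat a pose let the fingers close. It gives the time, the measured TCP pose, the force, the opening and the grip force at its end, in the units of the state.
- telemetry.get_state(): the state, without advancing time (a new reading comes with each control period).
- vision.read_camera(name): name is "scene" or "top" or "wrist"; returns a dict with "color" (420x560x3 uint8, blue, green, red), "K" (3x3 intrinsics, pixels), "rvec" (rotation vector, rad) and "tvec" (3), from world to camera coordinates, as OpenCV has them; the wrist camera has in their place "T_tool_cam" (4x4, takes a point from camera to tool coordinates, whose origin is the TCP and whose axes are the flange's). Camera axes: x right, y down, z forward; pixel columns grow to the right and rows downward; lengths in m; the calibration is good to about 2 mm. The wrist camera is an equidistant fisheye: a pixel r from the principal point sees the ray r / f radians off the axis. A picture is of the moment at which its call begins: read the wrist's pose just before it. There is no depth.
- ctrl.sign_off(): hands the job in; it is judged then, once.
The state is a dict: "time": time; "qpos": joint angles; "dq": joint speeds; "joint_efforts": joint torques, N m; "eef_pos": TCP position; "tcp_rot": TCP orientation; "contact_force": force on the tool from outside, world axes, zero at the start; "wrist_torque": the same for the moment, N m; "opening": opening from 0.0 (shut) to 1.0 (fully open); "finger_force": force on a finger pad.
Only numpy, scipy, OpenCV 4.12 (cv2) and the standard library are available. Lean on these libraries where they do the work, as an engineer would, in place of code of your own. Each camera call takes 0.05 s, during which the arm holds its last target. There are 200 camera calls.

## Working session

There is one attempt and no reset: what is moved stays moved. The work goes in short steps, Python scripts to look and compute and a tool call to move; the robot and the scene stay as the last step left them, time stands still between calls to the robot, and variables do not carry over. Pictures are saved under pics/ and viewed, at most 10 in all, crops included, and the job is handed in when it is done.

Besides the shell and the picture viewer there is one more tool, called after "Request:" in YAML: its name, and indented under it one key for each argument. arm_command: Moves the arm, as the interface text tells. Its arguments: {"type":"object","properties":{"series":{"type":"array","items":{"type":"number"}},"force":{"type":"number"}},"required":["series"]}

```bash
mkdir -p pics; ls; python3 - <<'E'
from plant import telemetry, vision, ctrl
import cv2,pickle
s=telemetry.get_state();print(s,ctrl.grip_point_offset)
d={}
for n in("scene","top"):
    d[n]=vision.read_camera(n);cv2.imwrite(f"pics/{n}0.png",d[n]["color"]);print(n,d[n]["K"],d[n]["rvec"],d[n]["tvec"])
pickle.dump(d,open("cams.pkl","wb"))
E
```

```text
pics
{'time': 0.0, 'qpos': array([-1.40699674e+00,  2.87228204e-01,  1.57817802e+00,  9.79523495e-06,
        1.27860167e+00, -1.50009190e-01]), 'dq': array([ 3.21736170e-06,  1.11859885e-03, -1.30333198e-03, -2.45538065e-04,
        2.02148397e-04, -1.42101897e-03]), 'joint_efforts': array([-5.45315543e-04, -4.05983627e+01, -2.92627251e+01, -2.01315484e-04,
        5.67277035e-03,  1.18966810e-05]), 'eef_pos': array([ 0.20827743, -0.64137164,  0.22990493]), 'tcp_rot': array([ 9.87715241e-01,  1.56259862e-01, -3.63850724e-06, -1.20762407e-03]), 'contact_force': array([ 0.49559265, -0.8093561 ,  1.5370587 ]), 'wrist_torque': array([ 0.05752059, -0.00549706, -0.02908493]), 'finger_force': 0.0, 'opening': 0.9977831427796049} 0.0187
scene [[515.8652472    0.         278.31212763]
 [  0.         515.8652472  214.14830643]
 [  0.           0.           1.        ]] [ 1.31591778 -2.16617567  1.00259635] [0.24404762 0.32900692 1.11795581]
top [[384.30053144   0.         284.07470789]
 [  0.         384.30053144 207.39924891]
 [  0.           0.           1.        ]] [ 2.12449663 -2.11595108  0.21782374] [0.04359243 0.48243765 1.09979145]
```

View pics/top0.png

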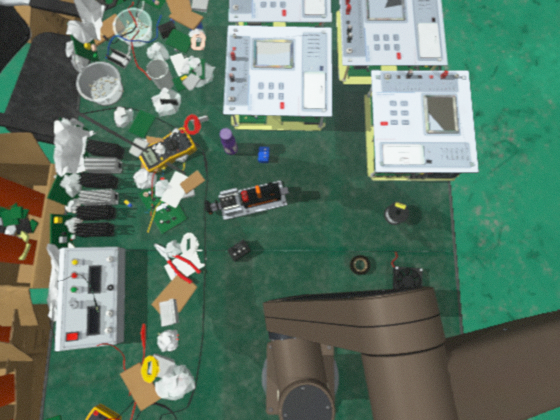

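View pics/scene0.png

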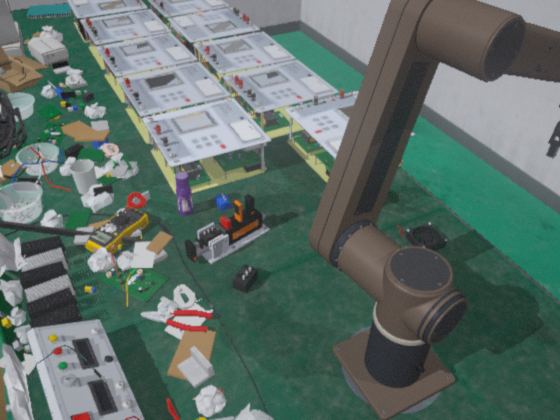

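The top view shows the clamp at about (252,200), its jaw at the left end (212,207) and its grip to the right. There is a blue look-alike at (263,155) and a loose black block at (240,250). The scene view has the clamp at about (230,230). I'll zoom in on both.

```bash
cat > h.py <<'E'
import cv2,numpy as np,pickle
def ray(c,uv):
    R=cv2.Rodrigues(np.array(c["rvec"],float))[0];o=-R.T@np.ravel(c["tvec"])
    d=R.T@np.linalg.solve(c["K"],[uv[0],uv[1],1.]);return o,d/np.linalg.norm(d)
def onz(c,uv,z):
    o,d=ray(c,uv);return o+d*(z-o[2])/d[2]
def proj(c,P):
    return cv2.projectPoints(np.array(P,float).reshape(-1,3),np.array(c["rvec"],float),np.array(c["tvec"],float),c["K"],None)[0][:,0]
E
python3 - <<'E'
from h import *
d=pickle.load(open("cams.pkl","rb"))
a=cv2.resize(d["top"]["color"][165:235,200:300],None,fx=8,fy=8,interpolation=2)[:, :800]
cv2.imwrite("pics/top_c.png",a)
a=cv2.resize(d["scene"]["color"][185:275,175:275],None,fx=6.5,fy=6.5,interpolation=2)
cv2.imwrite("pics/scene_c.png",a)
for p in [(218,213),(286,188),(240,250)]: print(onz(d["top"],p,0.0))
E
```

```text
[ 4.73170720e-01  2.50012759e-01 -2.22044605e-16]
[0.55410675 0.03938415 0.        ]
[ 3.59006323e-01  1.78902475e-01 -2.22044605e-16]
```

View pics/top_c.png

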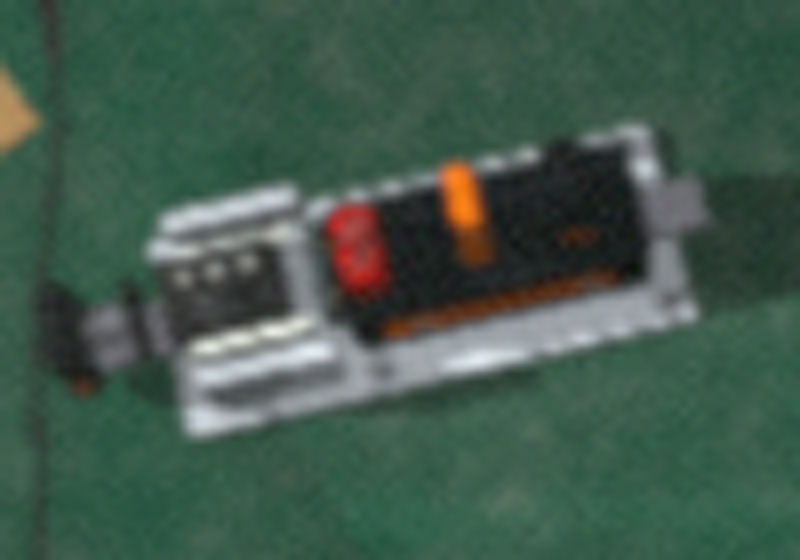

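View pics/scene_c.png

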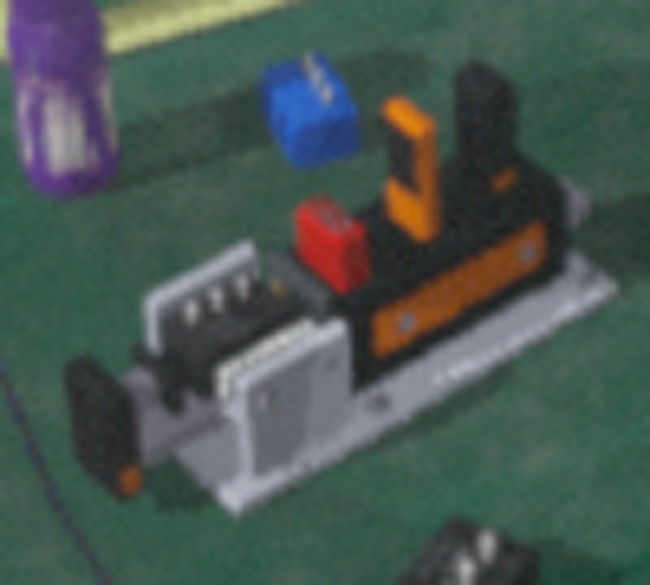

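The close-ups show the red tab at top crop (357,250), the trigger at (464,180)–(475,250), the relay in its socket at (225,295), and the jaw at left. Next I fit the clamp's pose in the plane from these keypoints.

```bash
cat > fit.py <<'E'
from h import *
from scipy.optimize import least_squares
d=pickle.load(open("cams.pkl","rb"))
T=lambda u,v:(200+u/8,165+v/8); S=lambda u,v:(175+u/6.5,185+v/6.5)
obs=[("top",T(357,248),(0,25.5,86)),("scene",S(333,216),(0,25.5,86)),("scene",S(410,111),(0,-16,118)),("scene",S(487,76),(0,-54,118)),
("top",T(645,275),(-24,-80,60))]
def W(q,P):
    c,s=np.cos(q[2]),np.sin(q[2]);return np.array([q[0]+c*P[0]-s*P[1],q[1]+s*P[0]+c*P[1],P[2]])
f=lambda q:np.ravel([proj(d[n],W(q,np.array(P)/1e3))[0]-uv for n,uv,P in obs])
if __name__=="__main__":
    e=[onz(d["top"],T(*p),.008) for p in((190,435),(692,318),(640,125))];print(e,np.linalg.norm(e[0]-e[1]))
    for q0 in(0,):
        r=least_squares(f,[.52,.15,.3]);print(r.x,np.degrees(r.x[2]));print(r.fun.reshape(-1,2).round(1))
    q=r.x
    for P in[(0,-16,118),(0,-54,118),(24,-80,60),(-24,-80,60),(-34,96,62),(34,96,62)]:
        p=proj(d["top"],W(q,np.array(P)/1e3))[0];print(P,((p-[200,165])*8).round(), ((proj(d["scene"],W(q,np.array(P)/1e3))[0]-[175,185])*6.5).round())
    print("cam",ray(d["top"],(0,0))[0])
E
python3 fit.py
```

```text
[array([0.45187955, 0.23030245, 0.008     ]), array([0.49864722, 0.03780157, 0.008     ]), array([0.57580566, 0.05834394, 0.008     ])] 0.19810048781337702
[0.51566527 0.13648792 0.1860263 ] 10.658522003506144
[[-0.4 -1.1]
 [-0.4  0.6]
 [ 0.4  1.1]
 [ 0.4  0.9]
 [ 0.8 -0.9]]
(0, -16, 118) [461. 198.] [413. 118.]
(0, -54, 118) [567. 179.] [490.  82.]
(24, -80, 60) [629. 144.] [508. 136.]
(-24, -80, 60) [652. 268.] [577. 195.]
(-34, 96, 62) [185. 377.] [232. 386.]
(34, 96, 62) [158. 200.] [139. 291.]
cam [0.25638325 0.05270793 1.17289263]
```

Request:
arm_command:
  series: [31.8,-9.9,-4,0,0,-30,0.5,31.8,-9.9,-4,0,0,-30,1,31.8,-9.9,-4,0,0,-30,1,31.8,-9.9,-4,0,0,-30,1,31.8,-9.9,-4,0,0,-30,1,31.8,-9.9,-4,0,0,-30,1,31.8,-9.9,-4,0,0,-30,1,31.8,-9.9,-4,0,0,-30,1,31.8,-9.9,-4,0,0,-30,1,31.8,-9.9,-4,0,0,-30,1]
  force: 40

```text
time: 0.93
eef_pos: [0.4821, -0.4478, 0.2712]
tcp_rot: [0.913, 0.409, -0.0, -0.0]
contact_force: [-0.3, 0.2, 0.6]
opening: 0.002
finger_force: 0.0
```

```bash
cat > go.py <<'E'
from plant import telemetry
from h import *
from scipy.spatial.transform import Rotation as Ro
def goal(p,yawdeg):
    """shift (cm) and turn (deg) in tool axes to put TCP at p, tool down, tool x at clamp +y for clamp yaw"""
    s=telemetry.get_state();R=Ro.from_quat(s["tcp_rot"])
    a=np.radians(yawdeg+90);X=np.array([np.cos(a),np.sin(a),0]);Z=np.array([0,0,-1.]);Rg=Ro.from_matrix(np.c_[X,np.cross(Z,X),Z])
    print("t",s["time"],"pos",s["eef_pos"].round(4),"shift",(R.inv().apply(np.array(p)-s["eef_pos"])*100).round(2),"turn",np.degrees((R.inv()*Rg).as_rotvec()).round(2),"F",s["contact_force"].round(1),"open",round(s["opening"],3))
E
python3 -c "
from go import *
goal((.515,.145,.27),13.6)
from fit import *
for y in(12.5,13.6):
    r=least_squares(lambda a:f([a[0],a[1],np.radians(y)]),[.5,.1]);print(y,r.x,r.fun.reshape(-1,2).round(1).tolist())
"
```

```text
t 0.9333 pos [ 0.4821 -0.4478  0.2712] shift [ 46.41 -37.04   0.12] turn [-1.000e-02  0.000e+00 -5.537e+01] F [-0.3  0.2  0.6] open 0.002
12.5 [0.51496116 0.1365244 ] [[-0.4, -0.6], [-0.1, 1.0], [0.4, 1.2], [0.1, 0.7], [0.9, -1.6]]
13.6 [0.51454153 0.13653714] [[-0.3, -0.3], [0.1, 1.2], [0.4, 1.2], [-0.1, 0.6], [1.0, -2.0]]
```

Request:
arm_command:
  series: [46.4,-37,0,0,0,-55.4,1,46.4,-37,0,0,0,-55.4,1,46.4,-37,0,0,0,-55.4,1,46.4,-37,0,0,0,-55.4,1,46.4,-37,0,0,0,-55.4,1,46.4,-37,0,0,0,-55.4,1,46.4,-37,0,0,0,-55.4,1,46.4,-37,0,0,0,-55.4,1,46.4,-37,0,0,0,-55.4,1,46.4,-37,0,0,0,-55.4,1]

```text
time: 1.77
eef_pos: [0.5045, -0.0334, 0.2708]
tcp_rot: [0.621, 0.784, -0.0, -0.0]
contact_force: [1.4, 0.2, 0.1]
opening: -0.002
finger_force: 0.0
```

```bash
python3 -c "
from go import *
goal((.515,.145,.27),13.6)"
```

```text
t 1.7667 pos [ 0.5045 -0.0334  0.2708] shift [17.12  5.11  0.07] turn [-0.04  0.01 -0.35] F [1.4 0.2 0.1] open -0.002
```

Request:
arm_command:
  series: [17.1,5.1,0,0,0,-0.35,1,17.1,5.1,0,0,0,-0.35,1,17.1,5.1,0,0,0,-0.35,1,17.1,5.1,0,0,0,-0.35,1,17.1,5.1,0,0,0,-0.35,1,17.1,5.1,0,0,0,-0.35,1,17.1,5.1,0,0,0,-0.35,1]

```text
time: 2.35
eef_pos: [0.5153, 0.1433, 0.2707]
tcp_rot: [0.617, 0.787, -0.001, -0.0]
contact_force: [0.4, 0.1, -1.0]
opening: -0.0
finger_force: 0.0
```

```bash
python3 - <<'E'
from go import *
from plant import vision
goal((.515,.145,.27),13.6)
s=telemetry.get_state();c=vision.read_camera("wrist")
pickle.dump((s,c),open("w1.pkl","wb"));print({k:v for k,v in c.items() if k!="color"})
cv2.imwrite("pics/w1.png",cv2.resize(c["color"],(800,600),interpolation=2))
E
```

```text
t 2.35 pos [0.5153 0.1433 0.2707] shift [0.17 0.01 0.07] turn [-0.08  0.05  0.13] F [ 0.4  0.1 -1. ] open -0.0
{'K': array([[325.1922621 ,   0.        , 281.3696902 ],
       [  0.        , 325.1922621 , 208.14083829],
       [  0.        ,   0.        ,   1.        ]]), 'T_tool_cam': array([[ 1.97096041e-04, -9.48033736e-01, -3.18169762e-01,
         8.20344578e-02],
       [ 9.99999944e-01,  1.00617473e-04,  3.19663535e-04,
         6.86068826e-05],
       [-2.71038378e-04, -3.18169807e-01,  9.48033702e-01,
        -1.42937213e-01],
       [ 0.00000000e+00,  0.00000000e+00,  0.00000000e+00,
         1.00000000e+00]])}
```

View pics/w1.png

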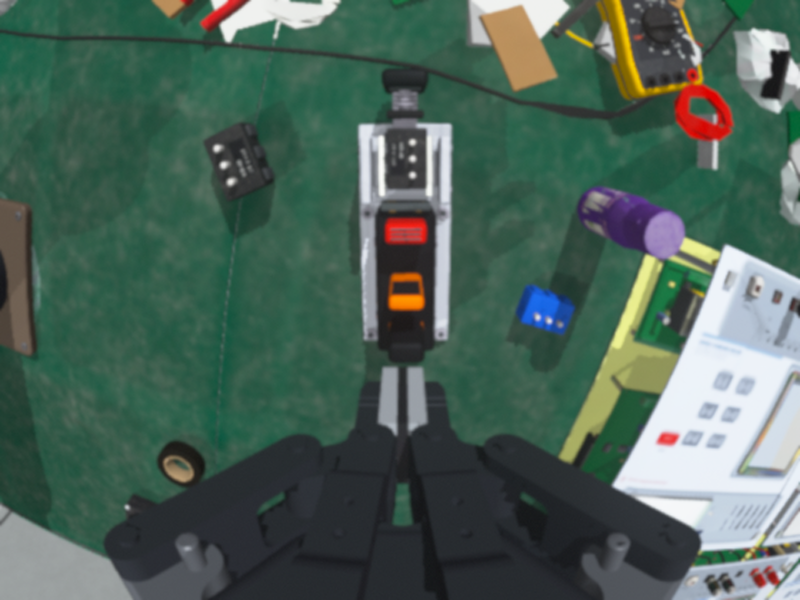

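The wrist view shows the clamp nearly upright in the picture: jaw (405,80), relay with its pins (405,155), tab (406,232), trigger (406,292), grip (406,345). Next I measure the edges by colour mask.

```bash
cat > w.py <<'E'
from go import *
def wray(s,c,uv):
    K=c["K"];x=(uv[0]-K[0,2])/K[0,0];y=(uv[1]-K[1,2])/K[1,1];r=np.hypot(x,y);d=np.array([x/r*np.sin(r),y/r*np.sin(r),np.cos(r)])
    T=c["T_tool_cam"];R=Ro.from_quat(s["tcp_rot"]).as_matrix()
    return s["eef_pos"]+R@T[:3,3],R@T[:3,:3]@d
def wz(s,c,uv,z):
    o,d=wray(s,c,uv);return o+d*(z-o[2])/d[2]
def masks(c):
    h=cv2.cvtColor(c["color"],cv2.COLOR_BGR2HSV);win=np.zeros(h.shape[:2],np.uint8);win[60:255,240:330]=255
    red=cv2.inRange(h,(0,150,90),(5,255,255))|cv2.inRange(h,(172,150,90),(180,255,255));org=cv2.inRange(h,(8,170,120),(22,255,255))
    return red&win,org&win
E
python3 - <<'E'
from w import *
s,c=pickle.load(open("w1.pkl","rb"))
P={}
for n,m,z in zip(("red","org"),masks(c),(.086,.118)):
    v,u=np.nonzero(m);b=v.max();row=np.arange(b-4,b-1);k=np.isin(v,row)
    print(n,u.min(),u.max(),v.min(),b,"centre u",u[k].mean(),np.bincount(v)[v.min():])
    P[n]=wz(s,c,((u[k].min()+u[k].max())/2,b+.5),z)
    print(P[n])
# plate edges, bright grey columns
g=cv2.cvtColor(c["color"],cv2.COLOR_BGR2HSV)
for v in(165,180,200,220):
    k=[u for u in range(235,335) if g[v,u,1]<60 and g[v,u,2]>120];print(v,k[0],k[-1],wz(s,c,(k[0]-.5,v),.008),wz(s,c,(k[-1]+.5,v),.008))
E
```

```text
red 269 299 152 170 centre u 283.5 [24 26 28 29 29 30 30 31 12 30 31 21 18 30 30 10 30 28 26]
[0.51432529 0.15612434 0.086     ]
org 272 297 191 216 centre u 284.0 [17 20 21 22 22 23  6  5  5  5  4  3  3  4  6 25 25 25 25 25 26 25 25 25
 24 21]
[0.52387025 0.11875768 0.118     ]
165 253 315 [0.47869649 0.13787206 0.008     ] [0.55643687 0.15696707 0.008     ]
180 252 315 [0.48168724 0.11837583 0.008     ] [0.56161102 0.13798294 0.008     ]
200 253 314 [0.4886803  0.09236665 0.008     ] [0.56751345 0.1116895  0.008     ]
220 254 314 [0.49584897 0.06533275 0.008     ] [0.57505938 0.08472731 0.008     ]
```

```bash
cat > clamp.py <<'E'
from w import *
C=np.array([.5185,.1388]);Y=13.7
def cw(x,y,z):
    a=np.radians(Y);return np.array([C[0]+np.cos(a)*x/1e3-np.sin(a)*y/1e3,C[1]+np.sin(a)*x/1e3+np.cos(a)*y/1e3,z/1e3])
def inv(p):
    a=np.radians(Y);d=np.asarray(p)[:2]-C;return np.array([np.cos(a)*d[0]+np.sin(a)*d[1],-np.sin(a)*d[0]+np.cos(a)*d[1]])*1e3
def st():
    s=telemetry.get_state();a=np.radians(Y);F=s["contact_force"]
    print("t",round(s["time"],2),"tcp clamp mm",inv(s["eef_pos"]).round(2),round(s["eef_pos"][2]*1e3,1),"F along -y push:",round(-np.sin(a)*F[0]+np.cos(a)*F[1],2),"Fz",round(F[2],2));return s
E
python3 - <<'E'
from clamp import *
st();goal(cw(0,6,130),Y)
s,c=pickle.load(open("w1.pkl","rb"))
a=cv2.resize(c["color"][40:160,240:330],None,fx=6,fy=5,interpolation=2)
cv2.imwrite("pics/w1c.png",a)
E
```

```text
t 2.4 tcp clamp mm [-2.05  4.52] 270.8 F along -y push: -0.45 Fz -0.25
t 2.4 pos [0.5154 0.1427 0.2708] shift [ 0.16  0.22 14.08] turn [-0.07  0.05 -0.05] F [ 0.3 -0.4 -0.3] open -0.002
```

View pics/w1c.png

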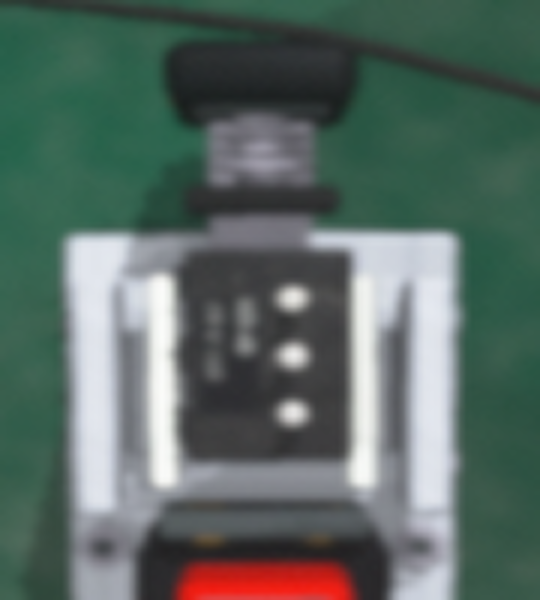

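The crop shows the relay top from row 250 to 458 (camera rows 90–131.6), a gap, then the dark stop's front edge at row ~500 (camera row 140). The pad is at row 190.

```bash
python3 - <<'E'
from clamp import *
s,c=pickle.load(open("w1.pkl","rb"))
for z in(.036,.044,.052,.06): print(z,[inv(wz(s,c,(283,40+v/5),z))[1].round(1) for v in(212,250,458,500,540)])
E
```

```text
0.036 [np.float64(110.7), np.float64(101.9), np.float64(53.5), np.float64(43.6), np.float64(34.2)]
0.044 [np.float64(110.2), np.float64(101.5), np.float64(54.2), np.float64(44.5), np.float64(35.3)]
0.052 [np.float64(109.7), np.float64(101.2), np.float64(54.9), np.float64(45.5), np.float64(36.4)]
0.06 [np.float64(109.2), np.float64(100.9), np.float64(55.6), np.float64(46.4), np.float64(37.5)]
```

Request:
arm_command:
  series: [0.2,0.2,3.5,0,0,0,1,0.2,0.2,7,0,0,0,1,0.2,0.2,10.5,0,0,0,1,0.2,0.2,14,0,0,0,1,0.2,0.2,14,0,0,0,1,0.2,0.2,14,0,0,0,1]

```text
time: 2.9
eef_pos: [0.5156, 0.1447, 0.1296]
tcp_rot: [0.619, 0.786, -0.002, -0.002]
contact_force: [0.5, -0.1, 1.0]
opening: -0.003
finger_force: 0.0
```

```bash
python3 - <<'E'
from clamp import *
st();goal(cw(0,6,96),Y)
E
```

```text
t 2.9 tcp clamp mm [-1.4   6.45] 129.6 F along -y push: -0.18 Fz 1.02
t 2.9 pos [0.5156 0.1447 0.1296] shift [-0.05  0.16  3.36] turn [-0.3  -0.03 -0.13] F [ 0.5 -0.1  1. ] open -0.003
```

Request:
arm_command:
  series: [0,0.2,1.7,0,0,0,1,0,0.2,3.3,0,0,0,1,0,0.2,3.3,0,0,0,1,0,0.2,3.3,0,0,0,1]

```text
time: 3.23
eef_pos: [0.5202, 0.1466, 0.1005]
tcp_rot: [0.618, 0.786, 0.001, 0.001]
contact_force: [0.5, 0.1, -0.1]
opening: 0.0
finger_force: 0.0
```

Request:
arm_command:
  series: [-0.2,0,0,0,0,0,1,-0.4,0,0,0,0,0,1,-0.6,0,0,0,0,0,1,-0.8,0,0,0,0,0,1,-0.8,0,0,0,0,0,1]

```text
time: 3.65
eef_pos: [0.5212, 0.1392, 0.099]
tcp_rot: [0.618, 0.786, 0.0, 0.0]
contact_force: [-0.0, -0.8, 0.0]
opening: -0.002
finger_force: 0.0
```

```bash
python3 -c "
from clamp import *
st()"
```

```text
t 3.65 tcp clamp mm [ 2.68 -0.28] 99.0 F along -y push: -0.78 Fz 0.04
```

Request:
arm_command:
  series: [-0.2,-0.2,0,0,0,0,1,-0.4,-0.2,0,0,0,0,1,-0.6,-0.2,0,0,0,0,1,-0.6,-0.2,0,0,0,0,1]

```text
time: 3.98
eef_pos: [0.5201, 0.1336, 0.0985]
tcp_rot: [0.618, 0.786, 0.0, -0.001]
contact_force: [-0.6, 3.8, 2.3]
opening: -0.001
finger_force: 1.7
```

```bash
python3 -c "
from clamp import *
st()"
```

```text
t 3.98 tcp clamp mm [ 0.32 -5.45] 98.5 F along -y push: 3.83 Fz 2.3
```

Request:
arm_command:
  series: [-0.4,0,0,0,0,0,1,-0.8,0,0,0,0,0,1,-1.2,0,0,0,0,0,1,-1.6,0,0,0,0,0,1,-1.6,0,0,0,0,0,1]

```text
time: 4.4
eef_pos: [0.5238, 0.1188, 0.0985]
tcp_rot: [0.618, 0.786, 0.001, -0.001]
contact_force: [-1.3, 7.0, 2.2]
opening: 0.002
finger_force: 3.5
```

```bash
cat > look.py <<'E'
from clamp import *
from plant import vision
import sys
s=st();c=vision.read_camera("wrist");pickle.dump((s,c),open(sys.argv[1]+".pkl","wb"))
g=c["color"];print("org bottom/top v",np.nonzero(masks(c)[1])[0].max() if masks(c)[1].any() else None)
if len(sys.argv)>2: cv2.imwrite("pics/"+sys.argv[1]+".png",cv2.resize(g[0:260,190:380],None,fx=3,fy=2.2,interpolation=2))
E
python3 look.py w2 1
```

```text
t 4.4 tcp clamp mm [  0.4  -20.66] 98.5 F along -y push: 7.08 Fz 2.17
org bottom/top v None
```

View pics/w2.png

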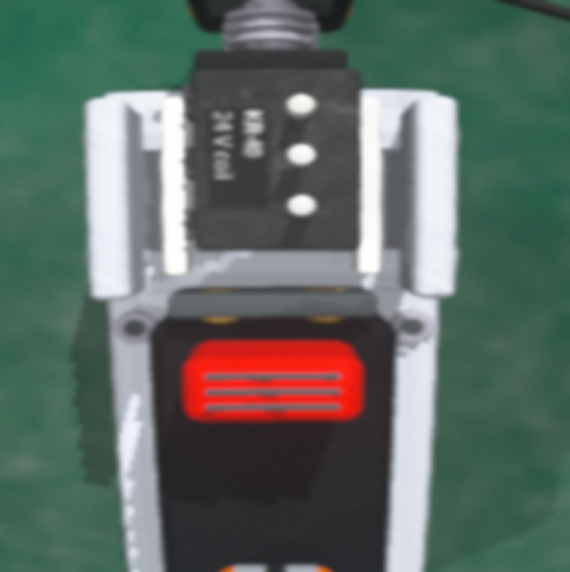

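The jaw's pad is now about against the relay, whose lower edge is at (270,248). The stop's edge is at row ~290 and the tab is clear of the fingers. I'll finish the stroke, then let go.

Request:
arm_command:
  series: [-0.3,0,0,0,0,0,1,-0.5,0,0,0,0,0,1,-0.5,0,0,0,0,0,1]

```text
time: 4.7
eef_pos: [0.5248, 0.1149, 0.0985]
tcp_rot: [0.618, 0.786, 0.002, -0.002]
contact_force: [-0.9, 9.0, 2.4]
opening: -0.001
finger_force: 4.5
```

```bash
python3 look.py w3
```

```text
t 4.7 tcp clamp mm [  0.43 -24.67] 98.5 F along -y push: 8.98 Fz 2.35
org bottom/top v None
```

Request:
arm_command:
  series: [0.5,0,0,0,0,0,1,1,0,0,0,0,0,1,1.5,0,0,0,0,0,1,2,0,0,0,0,0,1,2.4,0,0,0,0,0,1,2.4,0,0,0,0,0,1]

```text
time: 5.25
eef_pos: [0.5192, 0.1365, 0.0981]
tcp_rot: [0.617, 0.787, -0.0, -0.0]
contact_force: [-0.5, 1.1, 0.7]
opening: -0.002
finger_force: 0.4
```

```bash
python3 look.py w4; python3 - <<'E'
from clamp import *
# grey-level profile to track pins/pad/relay edge along centre columns
for n in("w2","w3","w4"):
    s,c=pickle.load(open(n+".pkl","rb"));g=c["color"].max(2).astype(int)
    u,v=slice(284,296),slice(20,125)
    m=(g[v,u]>140).mean(1);seg=np.nonzero(np.diff((m>.35).astype(int)))[0]+21
    print(n,"pins seg",seg,[round(inv(wz(s,c,(291,x-.5),.05))[1],1) for x in seg])
    k=g[90:140,268:280].mean(1);print((k).astype(int).tolist())
E
```

```text
t 5.25 tcp clamp mm [ 0.11 -2.36] 98.1 F along -y push: 1.15 Fz 0.73
org bottom/top v None
w2 pins seg [ 43  52  66  75  89  98 115] [np.float64(97.6), np.float64(92.1), np.float64(83.7), np.float64(78.3), np.float64(70.0), np.float64(64.7), np.float64(54.7)]
[62, 62, 62, 64, 67, 72, 75, 77, 77, 77, 77, 77, 77, 77, 76, 76, 75, 75, 74, 75, 74, 72, 74, 102, 146, 173, 178, 172, 168, 167, 167, 167, 165, 163, 160, 156, 154, 154, 153, 140, 107, 80, 81, 94, 107, 111, 111, 109, 108, 107]
w3 pins seg [ 36  44  58  67  81  90 107 123] [np.float64(98.0), np.float64(93.1), np.float64(84.6), np.float64(79.2), np.float64(70.8), np.float64(65.5), np.float64(55.5), np.float64(46.0)]
[77, 78, 78, 77, 77, 77, 77, 77, 76, 75, 75, 75, 75, 74, 72, 77, 114, 159, 175, 174, 170, 165, 162, 161, 161, 161, 161, 160, 160, 159, 159, 158, 152, 131, 98, 84, 97, 108, 111, 110, 110, 108, 107, 105, 102, 93, 78, 62, 53, 47]
w4 pins seg [ 38  40  43  46  78  86 101 110 124] [np.float64(118.6), np.float64(117.4), np.float64(115.6), np.float64(113.7), np.float64(94.6), np.float64(89.9), np.float64(81.1), np.float64(75.8), np.float64(67.5)]
[119, 115, 112, 103, 88, 81, 85, 98, 115, 122, 112, 107, 109, 105, 91, 74, 63, 61, 61, 61, 61, 62, 63, 64, 64, 62, 60, 60, 60, 60, 60, 60, 60, 60, 60, 60, 60, 62, 65, 70, 73, 74, 75, 74, 74, 74, 74, 74, 74, 73]
```

Request:
arm_command:
  series: [0.3,0,0,0,0,0,1,0.3,0,0,0,0,0,1,-0.2,0,0,0,0,0,1,-0.6,0,0,0,0,0,1,-1,0,0,0,0,0,1,-1.4,0,0,0,0,0,1,-1.8,0,0,0,0,0,1,-2.1,0,0,0,0,0,1,-2.3,0,0,0,0,0,1,-2.3,0,0,0,0,0,1]

```text
time: 6.13
eef_pos: [0.5244, 0.116, 0.0982]
tcp_rot: [0.618, 0.786, 0.002, -0.003]
contact_force: [-2.5, 12.1, 1.4]
opening: 0.0
finger_force: 5.7
```

```bash
python3 look.py w5; cat > prof.py <<'E'
from clamp import *
import sys
for n in sys.argv[1:]:
    s,c=pickle.load(open(n+".pkl","rb"));g=c["color"].max(2).astype(int)
    v0=20;m=(g[v0:165,284:296]>140).mean(1);seg=np.nonzero(np.diff((m>.35).astype(int)))[0]+v0+1
    k=g[v0:165,268:280].mean(1);e=np.nonzero(np.diff((k>120).astype(int)))[0]+v0+1
    print(n,"pins",[round(float(inv(wz(s,c,(291,x-.5),.05))[1]),1) for x in seg],"mid-col edges z=.05",[round(float(inv(wz(s,c,(274,x-.5),.05))[1]),1) for x in e])
E
python3 prof.py w3 w4 w5
```

```text
t 6.13 tcp clamp mm [  0.31 -23.5 ] 98.2 F along -y push: 12.33 Fz 1.41
org bottom/top v None
w3 pins [98.0, 93.1, 84.6, 79.2, 70.8, 65.5, 55.5, 46.0, 31.1, 22.1, 21.4] mid-col edges z=.05 [93.1, 91.9, 90.0, 87.6, 84.6, 84.0, 82.8, 81.6, 55.5, 45.4, 31.1, 22.1, 21.4]
w4 pins [118.6, 117.4, 115.6, 113.7, 94.6, 89.9, 81.1, 75.8, 67.5, 62.2, 53.3, 47.3] mid-col edges z=.05 [122.3, 121.0, 119.2, 117.4, 116.1, 113.1, 91.1, 89.9, 82.2, 81.6, 53.3, 46.7]
w5 pins [93.7, 88.8, 80.4, 75.0, 66.2, 61.4, 50.8, 46.1, 31.2] mid-col edges z=.05 [107.3, 88.8, 87.6, 85.8, 84.0, 80.4, 79.8, 51.4, 45.5, 31.2]
```

Request:
arm_command:
  series: [0.6,0,0,0,0,0,1,1.2,0,0,0,0,0,1,1.8,0,0,0,0,0,1,2.4,0,0,0,0,0,1,2.5,0,0,0,0,0,1,2.5,0,0,0,0,0,1,2.5,0,0,0,0,0,1]

```text
time: 6.77
eef_pos: [0.519, 0.1379, 0.0983]
tcp_rot: [0.618, 0.787, -0.0, 0.0]
contact_force: [0.2, 0.8, -0.2]
opening: -0.001
finger_force: 0.5
```

```bash
python3 look.py w6; python3 prof.py w6
```

```text
t 6.77 tcp clamp mm [ 0.31 -1.01] 98.3 F along -y push: 0.68 Fz -0.24
org bottom/top v None
w6 pins [107.3, 105.5, 90.7, 85.4, 76.5, 71.8, 63.0, 58.2, 49.2, 47.4] mid-col edges z=.05 [114.5, 112.7, 111.5, 109.1, 107.9, 105.5, 86.5, 85.9, 83.6, 82.4, 49.2, 46.8]
```

Request:
arm_command:
  series: [-0.4,0,0,0,0,0,1,-0.8,0,0,0,0,0,1,-1.2,0,0,0,0,0,1,-1.5,0,0,0,0,0,1,-1.8,0,0,0,0,0,1,-1.8,0,0,0,0,0,1]

```text
time: 7.32
eef_pos: [0.5229, 0.1226, 0.0984]
tcp_rot: [0.618, 0.786, 0.002, -0.002]
contact_force: [-2.3, 10.8, 0.9]
opening: 0.0
finger_force: 5.5
```

```bash
python3 look.py w7; python3 prof.py w7
```

```text
t 7.32 tcp clamp mm [  0.42 -16.74] 98.4 F along -y push: 11.03 Fz 0.88
org bottom/top v None
w7 pins [88.4, 83.0, 74.7, 69.4, 60.5, 55.8, 30.6] mid-col edges z=.05 [108.5, 106.6, 105.4, 102.9, 84.2, 83.0, 81.2, 79.4, 30.7]
```

Request:
arm_command:
  series: [-0.2,0,0,0,0,0,1,-0.4,0,0,0,0,0,1,-0.4,0,0,0,0,0,1]

```text
time: 7.62
eef_pos: [0.5238, 0.119, 0.0984]
tcp_rot: [0.618, 0.786, 0.002, -0.002]
contact_force: [-1.1, 10.7, 1.5]
opening: -0.003
finger_force: 5.3
```

```bash
python3 look.py w8; python3 prof.py w8
```

```text
t 7.62 tcp clamp mm [  0.44 -20.51] 98.4 F along -y push: 10.67 Fz 1.52
org bottom/top v None
w8 pins [86.4, 81.0, 72.7, 67.4, 58.5, 53.8, 31.1] mid-col edges z=.05 [105.9, 104.1, 102.8, 100.4, 81.6, 80.4, 78.6, 76.8, 73.3, 72.7, 31.1]
```

```bash
python3 - <<'E'
from clamp import *
a=[]
for n in("w5","w8"):
    s,c=pickle.load(open(n+".pkl","rb"));a.append(cv2.resize(c["color"][20:160,235:330],None,fx=4,fy=4,interpolation=2))
cv2.imwrite("pics/cmp.png",np.hstack(a))
E
```

```text
(no output)
```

View pics/cmp.png

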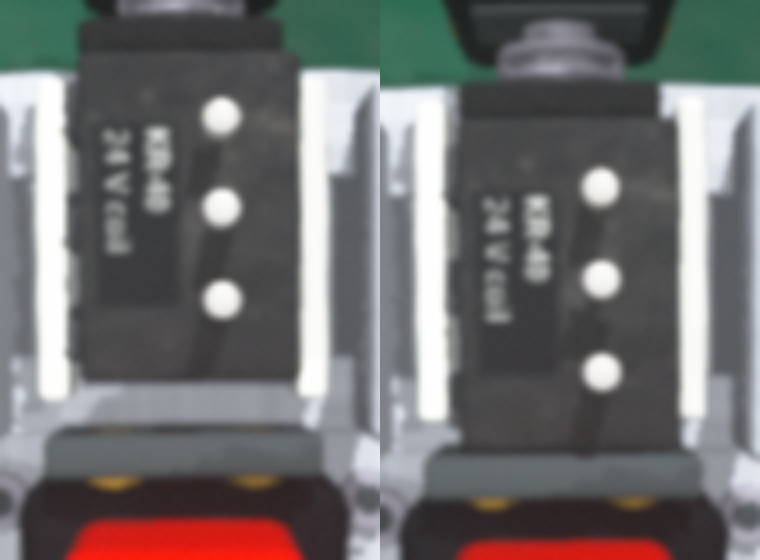

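The left half (w5) shows a gap between relay and stop. In the right half (w8) the relay's lower edge at (570,450) meets the stop. I'll finish this stroke, then let go.

Request:
arm_command:
  series: [-0.2,0,0,0,0,0,1,-0.4,0,0,0,0,0,1,-0.4,0,0,0,0,0,1]

```text
time: 7.92
eef_pos: [0.5246, 0.1155, 0.0984]
tcp_rot: [0.618, 0.786, 0.002, -0.003]
contact_force: [-2.1, 13.0, 1.3]
opening: 0.003
finger_force: 6.3
```

```bash
python3 look.py w9; python3 prof.py w9
```

```text
t 7.92 tcp clamp mm [  0.46 -24.06] 98.4 F along -y push: 13.1 Fz 1.27
org bottom/top v None
w9 pins [85.9, 81.1, 72.8, 67.4, 58.5, 53.8, 31.2, 22.2] mid-col edges z=.05 [104.4, 102.5, 101.2, 99.4, 81.7, 80.5, 78.7, 76.3, 72.8, 72.2, 71.6, 70.4, 31.3]
```

Request:
arm_command:
  series: [0.6,0,0,0,0,0,1,1.2,0,0,0,0,0,1,1.8,0,0,0,0,0,1,2.4,0,0,0,0,0,1,2.6,0,0,0,0,0,1,2.6,0,0,0,0,0,1,2.6,0,0,0,0,0,1]

```text
time: 8.55
eef_pos: [0.5191, 0.1379, 0.0983]
tcp_rot: [0.618, 0.787, -0.0, 0.0]
contact_force: [-0.4, 1.5, 1.4]
opening: -0.0
finger_force: 0.5
```

```bash
python3 look.py w10; python3 prof.py w10
```

```text
t 8.55 tcp clamp mm [ 0.35 -1.01] 98.3 F along -y push: 1.55 Fz 1.39
org bottom/top v None
w10 pins [98.9, 98.4, 82.4, 77.7, 68.9, 64.1, 55.8, 50.4] mid-col edges z=.05 [106.7, 104.3, 103.1, 100.7, 99.5, 97.7, 79.5, 78.9, 75.9, 74.8]
```

Request:
arm_command:
  series: [-0.4,0,0,0,0,0,1,-0.8,0,0,0,0,0,1,-1.2,0,0,0,0,0,1,-1.5,0,0,0,0,0,1,-1.6,0,0,0,0,0,1,-1.6,0,0,0,0,0,1]

```text
time: 9.1
eef_pos: [0.5223, 0.1252, 0.0984]
tcp_rot: [0.619, 0.786, 0.002, -0.003]
contact_force: [-2.0, 12.2, 1.4]
opening: -0.004
finger_force: 6.2
```

```bash
python3 look.py w11; python3 prof.py w11
```

```text
t 9.1 tcp clamp mm [  0.41 -14.15] 98.4 F along -y push: 12.32 Fz 1.35
org bottom/top v None
w11 pins [84.4, 79.7, 70.8, 66.1, 57.2, 52.5] mid-col edges z=.05 [101.9, 100.1, 80.9, 79.7, 77.3, 75.6]
```

Request:
arm_command:
  series: [-0.2,0,0,0,0,0,1,-0.25,0,0,0,0,0,1,-0.25,0,0,0,0,0,1]

```text
time: 9.4
eef_pos: [0.5227, 0.1235, 0.0984]
tcp_rot: [0.619, 0.786, 0.003, -0.003]
contact_force: [-3.8, 14.3, 1.0]
opening: -0.005
finger_force: 7.1
```

Request:
arm_command:
  series: [0.4,0,0,0,0,0,1,0.9,0,0,0,0,0,1,1.4,0,0,0,0,0,1,1.9,0,0,0,0,0,1,2.4,0,0,0,0,0,1,2.5,0,0,0,0,0,1,2.5,0,0,0,0,0,1]

```text
time: 9.98
eef_pos: [0.5175, 0.1443, 0.0983]
tcp_rot: [0.617, 0.787, -0.0, 0.0]
contact_force: [0.6, 0.4, 0.0]
opening: 0.001
finger_force: 0.0
```

```bash
python3 look.py w12; python3 prof.py w12; python3 -c "
from clamp import *
goal(cw(0,25.5,100),Y)"
```

```text
t 9.98 tcp clamp mm [0.34 5.56] 98.3 F along -y push: 0.27 Fz 0.04
org bottom/top v None
w12 pins [81.9, 76.6, 68.3, 63.0, 55.1] mid-col edges z=.05 [103.7, 100.1, 75.4, 74.2, 70.1, 69.5]
t 10.0333 pos [0.5176 0.1441 0.0983] shift [ 2.01 -0.04 -0.17] turn [0.   0.03 0.04] F [ 0.7 -0.3 -0.1] open -0.0
```

```bash
python3 - <<'E'
from clamp import *
a=[]
for n in("w10","w12"):
    s,c=pickle.load(open(n+".pkl","rb"));a.append(cv2.resize(c["color"][0:150,235:330],None,fx=4,fy=4,interpolation=2))
cv2.imwrite("pics/cmp2.png",np.hstack(a))
E
```

```text
(no output)
```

View pics/cmp2.png

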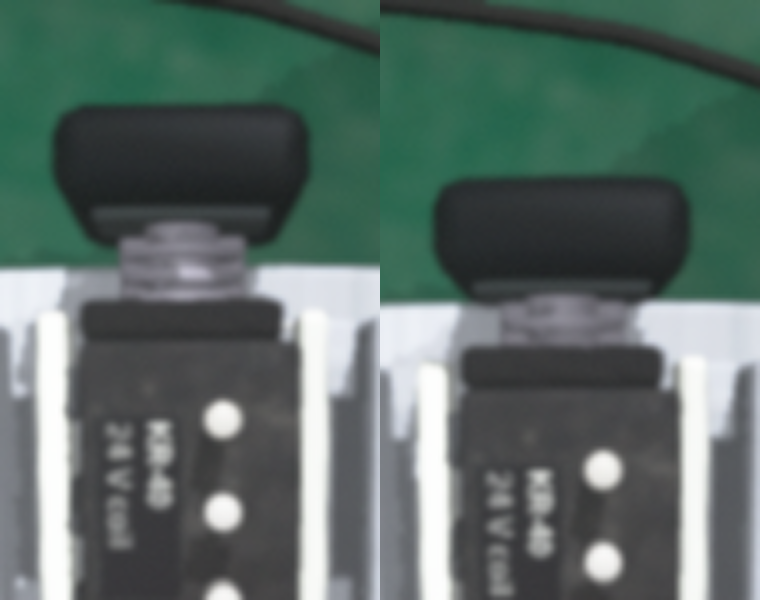

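Left to right, the jaw's upper edge came about 4 mm nearer the pad (spring length 195 px, then 168 px). One more tooth has been gained, and I estimate about 11 N held. I'll wait a second while moving above the tab.

Request:
arm_command:
  series: [0,0,-0.2,0,0,0,1,0.4,0,-0.3,0,0,0,1,0.8,0,-0.3,0,0,0,1,1.2,0,-0.3,0,0,0,1,1.6,0,-0.3,0,0,0,1,2,0,-0.3,0,0,0,1,2,0,-0.3,0,0,0,1,2,0,-0.3,0,0,0,1,2,0,-0.3,0,0,0,1,2,0,-0.3,0,0,0,1]

```text
time: 10.87
eef_pos: [0.5128, 0.1637, 0.1013]
tcp_rot: [0.618, 0.787, -0.0, 0.0]
contact_force: [0.3, 0.8, -0.2]
opening: -0.003
finger_force: 0.0
```

Request:
arm_command:
  series: [0,0,0,0,0,0,1,0,0,0,0,0,0,1,0,0,0,0,0,0,1,0,0,0,0,0,0,1,0,0,0,0,0,0,1,0,0,0,0,0,0,1,0,0,0,0,0,0,1,0,0,0,0,0,0,1]

```text
time: 11.53
eef_pos: [0.5127, 0.1638, 0.1013]
tcp_rot: [0.618, 0.787, -0.0, -0.0]
contact_force: [0.5, 0.2, 0.8]
opening: 0.0
finger_force: 0.0
```

Request:
arm_command:
  series: [0,0,0.5,0,0,0,1,0,0,1,0,0,0,1,0,0,1.4,0,0,0,1,0,0,1.7,0,0,0,1,0,0,1.7,0,0,0,1]

```text
time: 11.95
eef_pos: [0.5124, 0.1638, 0.0841]
tcp_rot: [0.618, 0.787, -0.001, -0.001]
contact_force: [-1.8, -1.0, 3.5]
opening: 0.001
finger_force: 1.7
```

```bash
python3 look.py w13; python3 prof.py w13
```

```text
t 11.95 tcp clamp mm [-1.000e-02  2.571e+01] 84.1 F along -y push: -0.56 Fz 3.54
org bottom/top v None
w13 pins [79.4] mid-col edges z=.05 [104.1, 102.0, 100.9, 98.7, 76.6, 76.0]
```

Contact with the tab. I'll press on to about 6.5 mm and hold.

Request:
arm_command:
  series: [0,0,0.2,0,0,0,1,0,0,0.4,0,0,0,1,0,0,0.5,0,0,0,1,0,0,0.6,0,0,0,1,0,0,0.65,0,0,0,1,0,0,0.65,0,0,0,1,0,0,0.65,0,0,0,1,0,0,0.65,0,0,0,1,0,0,0.65,0,0,0,1,0,0,0.65,0,0,0,1]

```text
time: 12.83
eef_pos: [0.5126, 0.1638, 0.079]
tcp_rot: [0.617, 0.787, -0.001, -0.0]
contact_force: [-4.6, -0.6, 8.5]
opening: 0.0
finger_force: 4.5
```

```bash
python3 - <<'E'
from clamp import *
from plant import vision
st();c=vision.read_camera("wrist")
cv2.imwrite("pics/open.png",cv2.resize(c["color"][0:190,200:370],None,fx=3,fy=3,interpolation=2))
E
```

```text
t 12.83 tcp clamp mm [ 0.15 25.71] 79.0 F along -y push: 0.51 Fz 8.49
```

View pics/open.png

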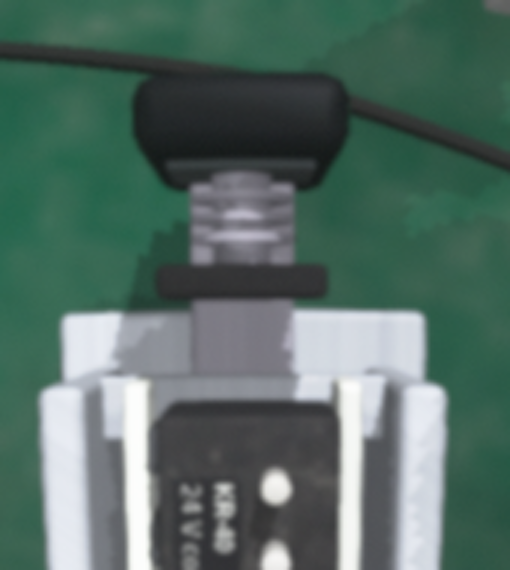

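The jaw has sprung back, with its pad at (242,280) well clear of the relay edge at row 402. I'll hold a little longer, then lift.

Request:
arm_command:
  series: [0,0,0.1,0,0,0,1,0,0,0.1,0,0,0,1,0,0,0.1,0,0,0,1,0,0,0.1,0,0,0,1,0,0,0.1,0,0,0,1,0,0,0.1,0,0,0,1,0,0,0.1,0,0,0,1,0,0,0.1,0,0,0,1]

```text
time: 13.55
eef_pos: [0.5126, 0.1639, 0.0789]
tcp_rot: [0.617, 0.787, -0.001, -0.001]
contact_force: [-7.8, -1.0, 13.7]
opening: -0.001
finger_force: 6.8
```

Request:
arm_command:
  series: [0,0,-1,0,0,0,1,0,0,-3,0,0,0,1,0,0,-6,0,0,0,1,-1,0,-10,0,0,0,1,-2,0,-14,0,0,0,1,-2,0,-18,0,0,0,1,-2,0,-19,0,0,0,1,-2,0,-19,0,0,0,1,-2,0,-19,0,0,0,1]

```text
time: 14.3
eef_pos: [0.5174, 0.1444, 0.2664]
tcp_rot: [0.618, 0.787, 0.0, 0.0]
contact_force: [0.1, 0.8, -1.0]
opening: -0.003
finger_force: 0.0
```

```bash
python3 - <<'E'
from clamp import *
from plant import vision
s=st();c=vision.read_camera("wrist");s0,c0=pickle.load(open("w1.pkl","rb"))
for n,(S,Cc) in {"start":(s0,c0),"now":(s,c)}.items():
    g=Cc["color"].max(2).astype(int);m=g[30:170,276:291].mean(1);o=masks(Cc)[1];v=np.nonzero(o)[0]
    e=np.nonzero(np.diff((m>85).astype(int)))[0]+31
    print(n,"edges y",[round(float(inv(wz(S,Cc,(284,x-.5),.05))[1]),1) for x in e],"trig back y",inv(wz(S,Cc,(284,v.max()+.5),.118))[1].round(1))
E
```

```text
t 14.3 tcp clamp mm [0.29 5.69] 266.4 F along -y push: 0.76 Fz -1.0
start edges y [155.2, 132.3, 116.5, 109.7, 101.9, 94.0, 87.3, 81.7, 76.2, 67.2, 62.7, 54.8, 45.8, 43.5, 39.0, 32.1] trig back y -20.7
now edges y [154.0, 131.4, 116.9, 109.1, 90.3, 82.6, 75.9, 70.4, 64.9, 57.1, 51.5, 42.6, 39.2, 32.4] trig back y -30.8
```

```bash
python3 - <<'E'
from clamp import *
from plant import vision
s=st();c=vision.read_camera("wrist");s0,c0=pickle.load(open("w1.pkl","rb"))
for S,Cc in((s0,c0),(s,c)):
    n=masks(Cc)[1].astype(bool).sum(1);k=np.nonzero(n)[0];print([(int(i),int(n[i]),float(inv(wz(S,Cc,(284,i),.118))[1].round(1))) for i in k])
E
```

```text
t 14.35 tcp clamp mm [-0.56  5.84] 264.7 F along -y push: -0.13 Fz -0.81
[(191, 17, 4.8), (192, 20, 3.9), (193, 21, 2.9), (194, 22, 1.9), (195, 22, 0.9), (196, 23, -0.1), (197, 6, -1.1), (198, 5, -2.1), (199, 5, -3.0), (200, 5, -4.0), (201, 4, -5.0), (202, 3, -6.0), (203, 3, -7.0), (204, 4, -8.0), (205, 6, -9.0), (206, 25, -10.0), (207, 25, -11.1), (208, 25, -12.1), (209, 25, -13.1), (210, 25, -14.1), (211, 26, -15.1), (212, 25, -16.1), (213, 25, -17.2), (214, 25, -18.2), (215, 24, -19.2), (216, 21, -20.2)]
[(194, 19, 4.6), (195, 21, 3.6), (196, 22, 2.6), (197, 23, 1.7), (198, 23, 0.7), (199, 23, -0.3), (200, 5, -1.2), (201, 4, -2.2), (202, 4, -3.2), (203, 4, -4.2), (204, 3, -5.2), (205, 4, -6.1), (206, 5, -7.1), (207, 5, -8.1), (208, 7, -9.1), (209, 25, -10.1), (210, 26, -11.1), (211, 26, -12.1), (212, 26, -13.1), (213, 26, -14.1), (214, 26, -15.1), (215, 26, -16.1), (216, 26, -17.1), (217, 26, -18.1), (218, 24, -19.1), (219, 22, -20.1)]
```

The trigger is at rest, the jaw is open, the relay is at the stop and the hand is clear.

```bash
python3 -c "
from plant import ctrl
print(ctrl.sign_off())"
```

```text
the job is handed in; nothing more can be done
None
```

I handed the job in at about 14 s of robot time: relay against the stop, jaw sprung open, trigger at rest and the hand clear, all measured from camera images. I estimate the clamp held the relay with about 11 N, peaking near 14 N; no pass/fail verdict came back.

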